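# Move a filter cassette from its parking dock into the microscope illuminator

## Task

Press the orange key on the white parking dock so that the green filter cassette pops loose, draw it out, and slide it into the dovetail of the black illuminator until the sprung catch behind it clicks up and holds it fully home. Feel your way in: never force the cassette in either dovetail, and leave the other things on the bench where they are; finish with the cassette let go.

Things in the scene. Friction and masses are not known exactly. Their poses are not given: they have to be found in the camera images.
- cassette_grip (a point): Green filter cassette, 0.16 kg, 54 high: aluminium dovetail foot 60 long (x) x 42 wide below, 32 wide on top, x 10 high; on its middle a black block 34 long (x) x 28 wide (y) x 44 high, green windows on ends and top. This point: centre line, 34 above the underside; grip the block here, lengthwise (34, stiffest against tipping) or across (28). x: the way it slides in, z up. Seated, rails flank the foot up to 9 above its underside.
- dock: White parking dock, fixed, 126 x 142 x 30 plus rails. Origin on the table under the centre of the seated cassette; x is the way a cassette slides in, y left of that, z up. Floor of the dovetail 30 above the table. Rails from x = -28 to 32, 9 high; the mouth is at their -x end, with cheeks 8 high flaring out 12 mm either side from x = -28 to -46.
- dock_tooth (a point): Dock's steel catch tooth: top of its upright face, x = -30.5, 4 above the floor, just behind the seated cassette; its ramp runs down to the floor at x = -42. A damped brass plunger at the end stop (x = 32.5) pushes the cassette back with 2 to 3.5 N: when the catch is pressed it pops the cassette about 13 mm towards the mouth, and there it stays.
- dock_key (a point): Centre of the top of the round orange key of the dock's catch, 22 across, 44 above the table, at x = -36, y = 70 in the dock's frame. Pressed straight down 4 mm or more (about 2 N to start, 4 N at its stop, travel 6) it lowers the tooth; it springs back up when let go.
- dock_catch (a joint): How far the dock's catch is down: 0 = up, 0.006 = fully down (m).
- mount: Black illuminator module, fixed. Origin on the table, x the way a cassette slides in, y left, z up. Front part 24 high; lamp house 62 high from x = 60 to 140, 110 wide with drums to 83 either side. It carries a grey dovetail way just like the dock's (same floor height, rails, cheeks, tooth, plunger, end stop, key in blue). Open floor from x = -77 to the tooth's ramp at -42.
- mount_seat (a point): Nominal place of the point cassette_grip when home in the illuminator: x = 0, y = 0, 64 above the table in the mount's frame. But the way was clamped on by hand: parallel to the mount's x, its centre line lies anywhere up to 9 mm to either side (y) of this point. Clearance beside the foot is about 1 mm each side; the mouth's cheeks guide in a foot up to 12 mm off the way's centre line.
- mount_catch (a joint): How far the illuminator's catch is down: 0 = up, 0.006 = fully down (m). The foot rides over it from 72 mm short of home, and it snaps up once the cassette is home. Pushing home takes about 5 N, against the plunger in the last 16 mm; there are 2 mm more to the end stop, and when let go the plunger sets the foot back against the tooth (x about -0.5).
- dish: Bystander: shallow glass dish, 64 across, 14 high; origin under its centre.
- oil: Bystander: amber dropper bottle, 28 across, 60 high.
- objective: Bystander: brass objective standing on end, 27 across, 45 high.
- slidebox: Bystander: blue slide box 85 x 100 x 35.
- tray: Bystander: grey tray 140 x 100 x 25.
- spare: Bystander: spare cassette of the same shape with orange windows, lying in the tray.
- brush: Bystander: wooden dusting brush, 150 long.
- driver: Bystander: red screwdriver, 140 long.
There are look-alikes about, which are no part of the job. Leave any pink look-alike of the part that bears cassette_grip alone.

How it is judged:
By the outcome, as a careful person would: the job done as asked, in the order asked, and still so for the second after the job is handed in, with the robot touching nothing.
It also fails if it takes over 72 s, if anything falls off the work surface, if the arm or the gripper's body presses on something with over 40 N, if the wrist force passes 120 N, or if a joint passes its speed limit or range.

## Robot

A 7-joint arm with a two-finger parallel gripper is mounted at the origin on the work surface. World frame = base frame: x ahead of the robot, y to its left, z up, the work surface at z = 0. Lengths are in m, angles in rad, forces in N, time in s.
With the tool pointing down it reaches from about 0.4 to 0.75 m from the base axis. Payload 19.5 kg.
Tool frame: the origin (TCP) lies at the very end of the fingers, on their centre line; the grasp point (between the pads) lies 19 mm behind it; z points along the fingers, y is the direction in which the jaws open and shut (so a half turn about z gives the same grasp; the last joint's range is limited). The gripper opens to 85 mm and grips with 20 to 120 N. Pads are 22 mm wide; open, the fingers measure 114 mm over their backs; the gripper's body (76 mm by 85 mm) begins 54 mm behind the grasp point. The pads swing forward as they close: fully open they stand 13 mm farther back than shut.
Start: joints at [-1.311, 0.707, -0.028, 1.485, 0.022, 0.951, -0.075], TCP at [0.171, 0.549, 0.231] pointing down, gripper open.
Joint ranges: [-2.71, 2.71], [-0.32, 2.16], [-1.57, 1.52], [0, 2.45], [-1.46, 4.6], [0, 2.02], [-2.83, 2.83]. Speed limits (rad/s): [1.89, 1.89, 2.57, 2.57, 3.01, 3.01, 3.01].

## Interface

Orientations are given as a rotation vector (axis times angle).
In Python, from station import bot gives the robot as it stands.
- The arm moves only by the shell command python3 -m handwheel 'ROWS' [FORCE]. ROWS is text: rows parted by semicolons, each of 5 numbers parted by spaces: the closure in counts, from 0 (fully open) to 255 (shut), then the shift along the tool's x, y, z in m, then the turn about the tool's z in rad. A call has 1 to 8 rows; each row is the pose to reach, as a shift and turn from the pose commanded when the call began, along the tool's axes at that moment; what a row does not reach only later rows make up. A row lasts 1/12 s, in which the tool goes at most 41.7 mm and 7.16 degrees, less where a joint would pass 70% of its speed; a pose out of reach is approached as far as the arm can. A call with a gripper value outside its range is refused whole. The fingers move at their own pace and stop on an object; FORCE is the grip in N (left out, the last holds). Time passes only in rows, so rows that repeat a pose let the fingers close. It gives the time, the measured TCP pose, the force and the opening at its end, in the units of the state.
- bot.state(): the state, without advancing time (a new reading comes with each control period).
- bot.camera(name): name is "scene" or "top"; returns the picture (420x560x3 uint8, blue, green, red); there is no depth.
- bot.calibration(name): a dict with "K" (3x3 intrinsics, pixels), "T" (4x4, takes a point from camera to world coordinates). Camera axes: x right, y down, z forward; pixel columns grow to the right and rows downward; lengths in m; the calibration is good to about 2 mm. A picture is of the moment at which its call begins. calibration takes no time and is no camera call.
- bot.hand_in(): hands the job in, once; it reports no verdict.
The state is a dict: "time_s": time; "joint_pos": joint angles; "dq": joint speeds; "tau": joint torques, N m; "tool_pos": TCP position; "ee_rot": TCP orientation; "force": force on the tool from outside, world axes, zero at the start; "wrist_torque": the same for the moment, N m; "finger_gap": opening from 0.0 (shut) to 1.0 (fully open).
Only numpy, scipy, OpenCV 4.12 (cv2) and the standard library are available. Lean on these libraries where they do the work, as an engineer would, in place of code of your own. Each camera call takes 0.05 s, during which the arm holds its last target.

## Working session

There is one attempt and no reset: what is moved stays moved. The work goes in short steps, Python scripts to look and compute and a shell command to move; the robot and the scene stay as the last step left them, time stands still between calls to the robot, and variables do not carry over. Pictures are saved under pics/ and viewed, and the job is handed in when it is done.

```bash
ls -la; mkdir -p pics
python3 - <<'E'
from station import bot
import cv2
print(bot.state())
for n in ("scene","top"):
    im=bot.camera(n); cv2.imwrite(f"pics/{n}0.png",im)
    c=bot.calibration(n); print(n,c["K"],c["T"])
E
```

```text
total 12
drwxr-xr-x  3 agent agent 4096 Dec  6 18:11 .
drwxr-xr-x 23 root  root  4096 Dec  6 18:11 ..
drwxr-xr-x  2 agent agent 4096 Dec  6 18:11 pics
{'time_s': 0.0, 'joint_pos': array([-1.3106952 ,  0.70711183, -0.02764145,  1.48498213,  0.02200084,
        0.95090402, -0.07549708]), 'dq': array([ 1.02303325e-03, -7.15753270e-04, -1.43517219e-03, -3.85122199e-04,
        9.07695037e-05,  4.22182774e-04, -3.89727859e-04]), 'tau': array([ 3.94706440e-04, -8.83190918e+01,  1.23487193e+00, -2.36169165e+01,
        1.69958750e-02,  6.34575510e-03,  6.14614194e-06]), 'tool_pos': array([0.17082552, 0.54876637, 0.23082614]), 'ee_rot': array([-4.72215151e-01, -3.10575259e+00,  1.71746047e-03]), 'force': array([-1.00361147,  0.81019876, -0.69134423]), 'wrist_torque': array([-0.01403833,  0.00144254, -0.00464346]), 'finger_gap': 0.9981699362137422}
scene [[450.96775056   0.         281.24072713]
 [  0.         450.96775056 215.60425285]
 [  0.           0.           1.        ]] [[-0.58747954  0.50091326 -0.63557352  1.45253491]
 [ 0.80894833  0.38456482 -0.44464875  0.59068172]
 [ 0.02168876 -0.77536818 -0.6311369   0.92210702]
 [ 0.          0.          0.          1.        ]]
top [[504.29272674   0.         277.92270206]
 [  0.         504.29272674 210.87569147]
 [  0.           0.           1.        ]] [[ 0.02479293 -0.98922698  0.14427504  0.45044543]
 [-0.99947542 -0.02151986  0.02420306 -0.00516903]
 [-0.02083754 -0.14479942 -0.98924159  1.26486466]
 [ 0.          0.          0.          1.        ]]
```

View pics/scene0.png

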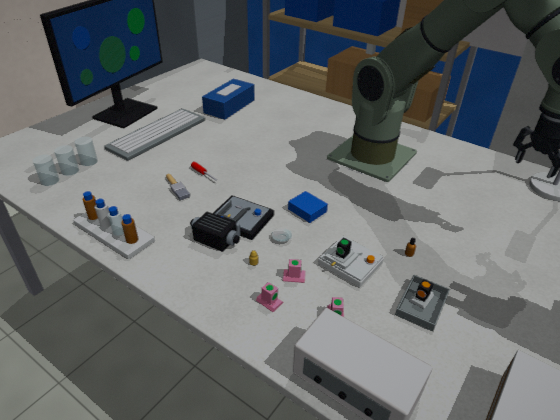

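View pics/top0.png

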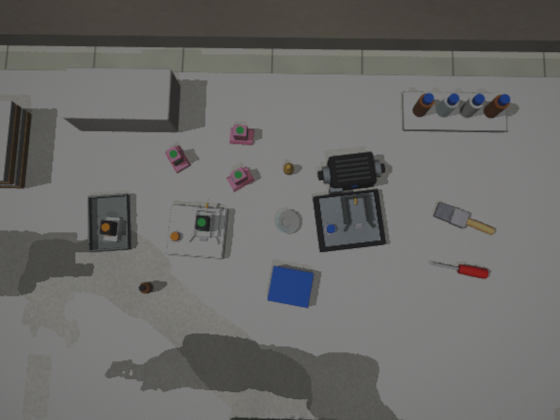

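Run:
```python
import cv2
im=cv2.imread("pics/top0.png")
cv2.imwrite("pics/c1.png",cv2.resize(im[185:275,150:250],None,fx=6,fy=6,interpolation=cv2.INTER_CUBIC))
cv2.imwrite("pics/c2.png",cv2.resize(im[140:260,305:405],None,fx=5,fy=5,interpolation=cv2.INTER_CUBIC))
s=cv2.imread("pics/scene0.png")
cv2.imwrite("pics/c3.png",cv2.resize(s[180:330,180:480],None,fx=2.66,fy=2.66,interpolation=cv2.INTER_CUBIC))
```

```text
(no output)
```

View pics/c1.png

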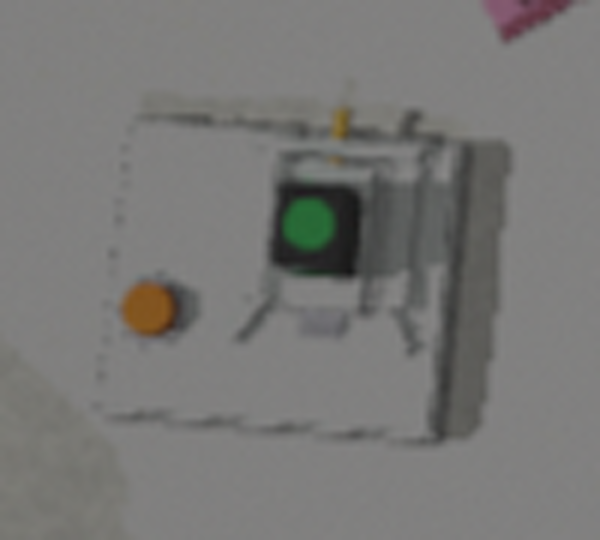

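View pics/c2.png

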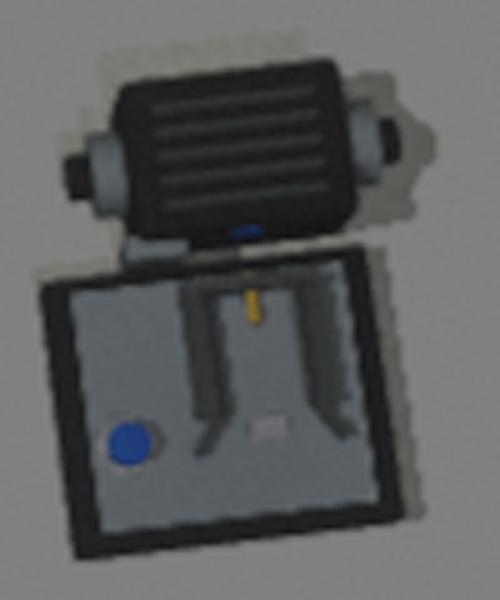

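View pics/c3.png

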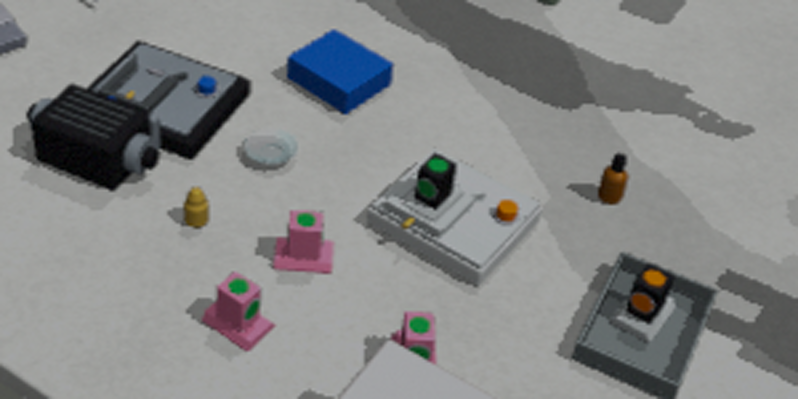

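```bash
cat > h.py <<'E'
import numpy as np, cv2
from station import bot
CAL={n:bot.calibration(n) for n in("scene","top")}
def ray(n,u,v):
    K=np.array(CAL[n]["K"]);T=np.array(CAL[n]["T"])
    d=T[:3,:3]@np.linalg.solve(K,[u,v,1.]); return T[:3,3],d/np.linalg.norm(d)
def onz(n,u,v,z):
    o,d=ray(n,u,v); return o+d*(z-o[2])/d[2]
def tri(a,b):
    A=np.zeros((3,3));y=np.zeros(3);R=[]
    for n,p in(("top",a),("scene",b)):
        o,d=ray(n,*p);P=np.eye(3)-np.outer(d,d);A+=P;y+=P@o;R.append((P,o))
    x=np.linalg.solve(A,y); return x,[np.linalg.norm(P@(x-o)) for P,o in R]
def proj(n,p):
    K=np.array(CAL[n]["K"]);T=np.array(CAL[n]["T"])
    q=K@(T[:3,:3].T@(np.asarray(p)-T[:3,3])); return q[:2]/q[2]
def blob(im,lo,hi,box,near=None,amin=8):
    x0,y0,x1,y1=box
    hsv=cv2.cvtColor(cv2.resize(im[y0:y1,x0:x1],None,fx=4,fy=4,interpolation=cv2.INTER_CUBIC),cv2.COLOR_BGR2HSV)
    m=cv2.inRange(hsv,np.array(lo),np.array(hi))
    out=[]
    for c in cv2.findContours(m,cv2.RETR_EXTERNAL,cv2.CHAIN_APPROX_NONE)[0]:
        a=cv2.contourArea(c)/16
        if a<amin: continue
        M=cv2.moments(c); out.append((round(a,1),(M["m10"]/M["m00"]+.5)/4-.5+x0,(M["m01"]/M["m00"]+.5)/4-.5+y0))
    return sorted(out,reverse=True)
GREEN=((45,90,50),(85,255,255));ORANGE=((5,140,90),(22,255,255));BLUE=((100,120,60),(125,255,255))
E
python3 - <<'E'
from h import *
t=cv2.imread("pics/top0.png");s=cv2.imread("pics/scene0.png")
print("green top",blob(t,*GREEN,(190,205,225,245)),"scene",blob(s,*GREEN,(325,230,365,265)))
print("orange top",blob(t,*ORANGE,(160,225,190,250)),"scene",blob(s,*ORANGE,(355,245,390,275)))
print("blue top",blob(t,*BLUE,(320,218,342,240)),"scene",blob(s,*BLUE,(245,200,270,225)))
E
```

```text
green top [(62.2, 201.009438305709, 221.87039594843463)] scene [(36.2, 344.1841235632184, 241.6396551724138), (28.6, 339.916985428051, 250.4521402550091)]
orange top [(48.1, 174.31498917748917, 236.04962121212122)] scene [(40.6, 370.4227564102564, 258.5475)]
blue top [(53.1, 330.5216176470588, 228.32161764705882)] scene [(36.6, 257.26951566951567, 211.5017094017094)]
```

Run:
```python
from h import *
np.set_printoptions(precision=4,suppress=True)
g=tri((201.0,221.87),(344.18,241.64));o=tri((174.31,236.05),(370.42,258.55));b=tri((330.52,228.32),(257.27,211.5))
print(g,o,b)
G=onz("top",201.0,221.87,.084);O=onz("top",174.31,236.05,.044);B=onz("top",330.52,228.32,.044)
print(G,O,B, onz("scene",344.18,241.64,.084),onz("scene",370.42,258.55,.044),onz("scene",257.27,211.5,.044))
for a,c in((O,G),):
    v=(c-a)[:2]; print(np.linalg.norm(v),"exp",np.hypot(35.5,70)); 
    # dock-frame vector key->cassette (35.5,-70)
    print("yaw",np.degrees(np.arctan2(v[1],v[0])-np.arctan2(-70,35.5)))
# mount frame edges from c2 crop: front-left/right corners (75,555),(405,515)  back (42,285),(365,247) in crop px /5 + (305,140)
def cp(u,v,z):return onz("top",(u+.5)/5-.5+305,(v+.5)/5-.5+140,z)
fl,fr,bl,br=[cp(*p,.024) for p in((77,557),(403,518),(42,285),(363,247))]
print(fl,fr,bl,br)
for a,c in((fr,fl),(br,bl)): w=(c-a)[:2]; print(np.linalg.norm(w),np.degrees(np.arctan2(w[1],w[0]))-90)
for a,c in((fl,bl),(fr,br)): w=(c-a)[:2]; print(np.linalg.norm(w),np.degrees(np.arctan2(w[1],w[0])))
# dock corners c1
def cd(u,v,z):return onz("top",(u+.5)/6-.5+150,(v+.5)/6-.5+185,z)
q=[cd(*p,.03) for p in((100,415),(440,440),(465,142),(137,117))]
for a,c in((q[1],q[0]),(q[2],q[3])): w=(c-a)[:2]; print(np.linalg.norm(w),np.degrees(np.arctan2(w[1],w[0]))-90)
for a,c in((q[0],q[3]),(q[1],q[2])): w=(c-a)[:2]; print(np.linalg.norm(w),np.degrees(np.arctan2(w[1],w[0])))
```

```text
(array([0.5929, 0.2049, 0.0825]), [np.float64(0.0005887090630231039), np.float64(0.0005887090630232061)]) (array([0.5619, 0.2774, 0.036 ]), [np.float64(0.0004821241428674659), np.float64(0.0004821241428674258)]) (array([ 0.5895, -0.105 ,  0.0361]), [np.float64(0.0003019519464158062), np.float64(0.00030195194641582343)])
[0.5924 0.2052 0.084 ] [0.5609 0.276  0.044 ] [ 0.5885 -0.1042  0.044 ] [0.5948 0.2051 0.084 ] [0.5702 0.2798 0.044 ] [ 0.5974 -0.0991  0.044 ]
0.0774967238799799 exp 78.48726011270874
yaw -2.931469333710823
[ 0.5342 -0.0806  0.024 ] [ 0.557 -0.24   0.024] [ 0.6693 -0.0614  0.024 ] [ 0.6919 -0.2209  0.024 ]
0.1610589833844611 8.159112202244671
0.16111650300493727 8.065391399755114
0.13648212107293517 8.067250242966464
0.13621868147826385 8.04296952599755
0.14007768137819052 -2.818980026014387
0.1370968475633518 -3.1520506834985014
0.12402814343414471 -3.8790110582947577
0.12321187764797496 -2.498751607185779
```

Run:
```python
from h import *
np.set_printoptions(precision=4,suppress=True)
im=cv2.imread("pics/top0.png")[185:240,328:388]
c=cv2.resize(im,None,fx=10,fy=10,interpolation=cv2.INTER_CUBIC)
c=cv2.convertScaleAbs(c,alpha=1.9,beta=-30)
cv2.imwrite("pics/c4.png",c)
im=cv2.imread("pics/scene0.png")[190:245,200:280]
c=cv2.convertScaleAbs(cv2.resize(im,None,fx=10,fy=10,interpolation=cv2.INTER_CUBIC),alpha=1.6)
cv2.imwrite("pics/c5.png",c)
```

```text
(no output)
```

View pics/c4.png

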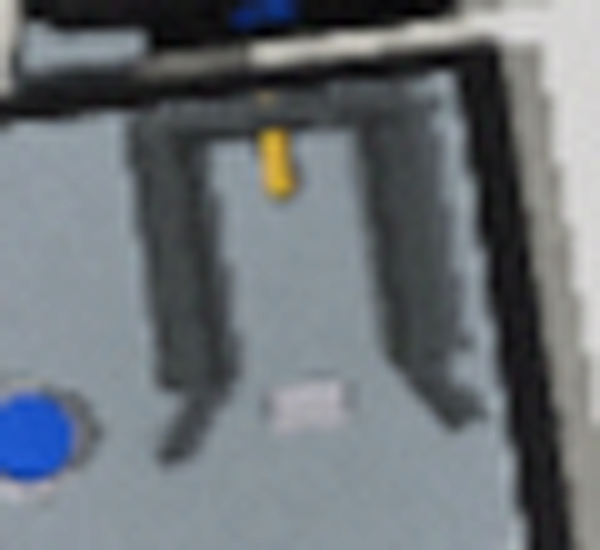

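View pics/c5.png

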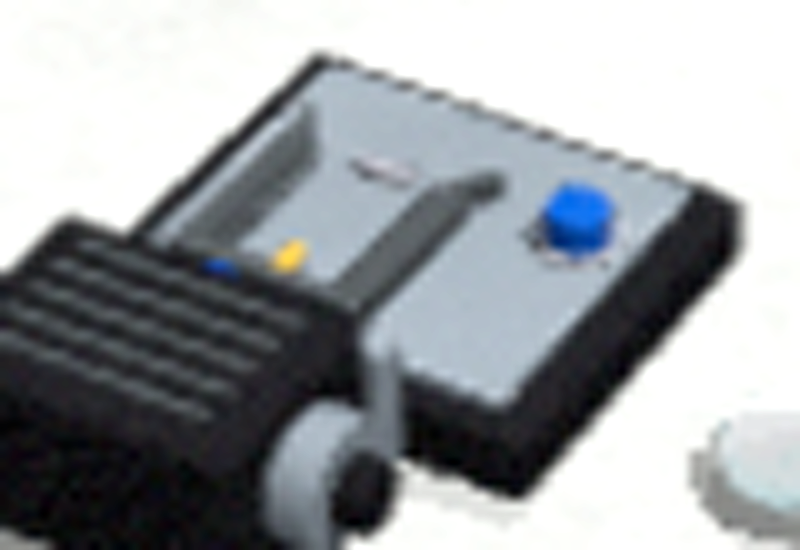

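Run:
```python
from h import *
np.set_printoptions(precision=4,suppress=True)
def c4(u,v,z):return onz("top",(u+.5)/10-.5+328,(v+.5)/10-.5+185,z)
def c5(u,v,z):return onz("scene",(u+.5)/10-.5+200,(v+.5)/10-.5+190,z)
yaw=np.radians(8.07);R=np.array([[np.cos(yaw),-np.sin(yaw)],[np.sin(yaw),np.cos(yaw)]])
org=np.array([.6215,-.1495])
for n,p in dict(tooth=c4(308,404,.032),plng_base=c4(272,135,.036),plng_tip=c4(284,190,.036),cheekL=c4(165,462,.038),cheekR=c4(470,425,.038),railLin_mouth=c4(235,375,.039),railRin_mouth=c4(388,352,.039),railLin_back=c4(205,145,.039),railRin_back=c4(358,130,.039),railLout=c4(135,130,.039),railLoutm=c4(162,380,.039),key=c4(35,435,.044),s_tooth=c5(385,170,.032),s_key=c5(578,200,.044),s_plt=c5(290,250,.036)).items():
    print(n,p[:2],R.T@(p[:2]-org)*1000)
def c2(u,v,z): return onz("top",(u+.5)/5-.5+305,(v+.5)/5-.5+140,z)
# lamp house top corners z=.062
for p in((128,80),(340,62),(130,242),(352,215)): q=c2(*p,.062)[:2];print("lamp",R.T@(q-org)*1000)
```

```text
tooth [ 0.5997 -0.1732] [-24.9444 -20.3611]
plng_base [ 0.6657 -0.1637] [ 41.7989 -20.2231]
plng_tip [ 0.6521 -0.1666] [ 27.8478 -21.2564]
cheekL [ 0.5839 -0.1376] [-35.5401  17.0422]
cheekR [ 0.5947 -0.2117] [-35.3082 -57.8318]
railLin_mouth [ 0.6055 -0.1544] [-16.4878  -2.6402]
railRin_mouth [ 0.612  -0.1917] [-15.2912 -40.4084]
railLin_back [ 0.6624 -0.1469] [40.8224 -3.1174]
railRin_back [ 0.6669 -0.1843] [ 40.0525 -40.863 ]
railLout [ 0.6657 -0.1297] [46.5802 13.4276]
railLoutm [ 0.6039 -0.1367] [-15.6025  15.1815]
key [ 0.5891 -0.1054] [-25.8448  48.1752]
s_tooth [ 0.6032 -0.1729] [-21.418  -20.5899]
s_key [ 0.5895 -0.105 ] [-25.3954  48.5685]
s_plt [ 0.6558 -0.1667] [ 31.5821 -21.8453]
lamp [149.2101  28.6648]
lamp [145.6398 -75.1436]
lamp [69.1811 38.2364]
lamp [ 69.5187 -70.0207]
```

```bash
cat >> h.py <<'E'
from scipy.spatial.transform import Rotation as Ro
np.set_printoptions(precision=4,suppress=True)
def goto(x,y,z,yawdeg,s=None):
    "print shift in tool axes & turn to bring TCP to xyz with tool y axis at yawdeg"
    s=s or bot.state(); R=Ro.from_rotvec(s["ee_rot"]).as_matrix()
    d=R.T@(np.array([x,y,z])-s["tool_pos"]); cur=np.degrees(np.arctan2(R[1,1],R[0,1]))
    t=(yawdeg-cur+90)%180-90
    print("t=%.2f pos"%s["time_s"],s["tool_pos"],"yaw_y %.2f tilt"%cur,R[:,2],"F",s["force"],"gap %.3f"%s["finger_gap"])
    print("  shift",d,"turn %.4f"%np.radians(-t))
E
python3 -m handwheel '255 -.02 -.006 0 .06; 255 -.05 -.016 0 .16; 255 -.085 -.027 .01 .27; 255 -.12 -.038 .02 .38; 255 -.155 -.049 .02 .48; 255 -.19 -.06 .03 .58; 255 -.225 -.071 .03 .68; 255 -.26 -.082 .03 .78' 60
python3 -c "
from h import *
goto(.5615,.2768,.16,-3)"
```

```text
time_s: 0.77
tool_pos: [0.3958, 0.392, 0.2008]
ee_rot: [-1.624, -2.689, 0.002]
force: [0.7, 0.9, 0.3]
finger_gap: 0.003
t=0.77 pos [0.3958 0.392  0.2008] yaw_y 27.74 tilt [-0.0008 -0.0009 -1.    ] F [0.722  0.855  0.3151] gap 0.003
  shift [-0.179   0.0931  0.0407] turn 0.5365
```

```bash
python3 -m handwheel '255 -.03 .016 .007 .1; 255 -.06 .031 .014 .2; 255 -.09 .047 .02 .29; 255 -.12 .062 .027 .38; 255 -.15 .078 .034 .47; 255 -.17 .089 .041 .52; 255 -.179 .093 .041 .5365; 255 -.179 .093 .041 .5365'
python3 - <<'E'
from h import *
goto(.5615,.2768,.05,-3)
im=bot.camera("top");cv2.imwrite("pics/t1.png",cv2.resize(im[170:290,130:260],None,fx=5,fy=5,interpolation=cv2.INTER_CUBIC))
im=bot.camera("scene");cv2.imwrite("pics/s1.png",cv2.resize(im[180:330,280:480],None,fx=4,fy=4,interpolation=cv2.INTER_CUBIC))
E
```

```text
time_s: 1.43
tool_pos: [0.5621, 0.2771, 0.1596]
ee_rot: [2.276, 2.164, -0.002]
force: [-0.8, -0.4, 0.1]
finger_gap: -0.004
t=1.43 pos [0.5621 0.2771 0.1596] yaw_y -2.89 tilt [-0.0004 -0.0015 -1.    ] F [-0.834  -0.3768  0.1224] gap -0.004
  shift [-0.0002 -0.0005  0.1096] turn 0.0019
```

View pics/t1.png

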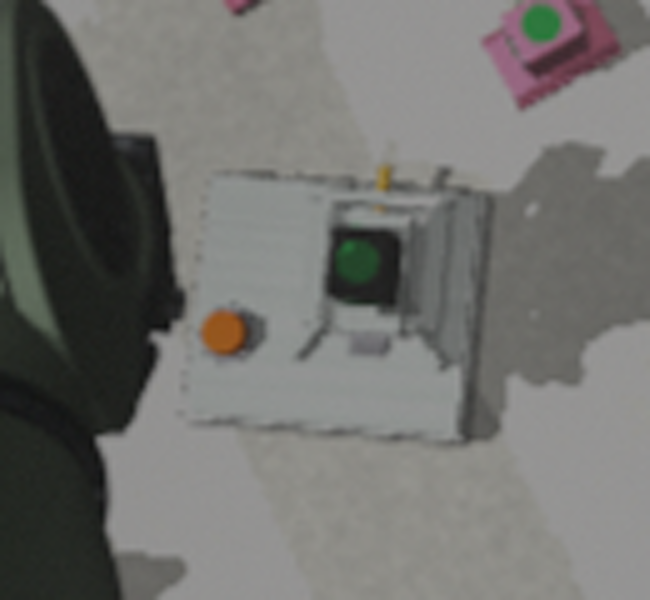

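View pics/s1.png

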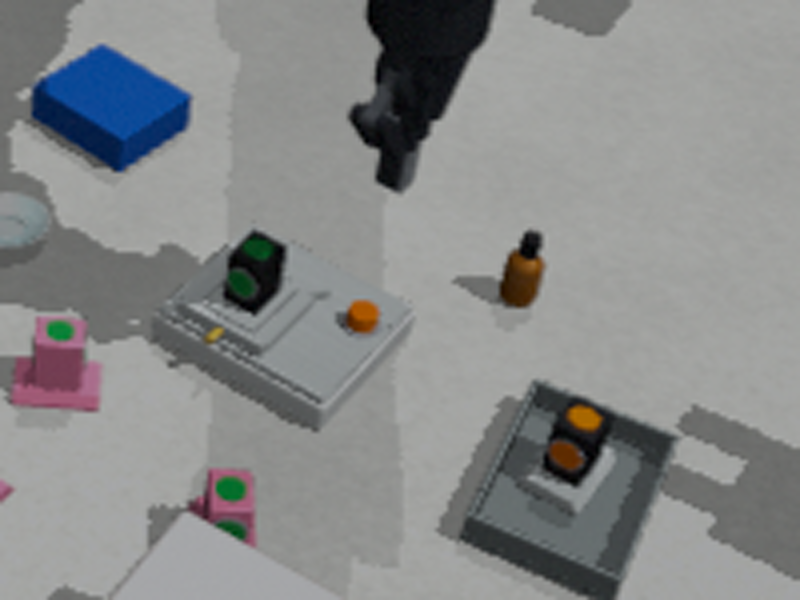

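The dock holds the black-block cassette with green windows (top view px 201,222). The look-alikes are three pink ones (px 176,155; 241,133; 239,178) and the orange-windowed spare in the tray (px 108,228). Only the one in the dock fits the description, and the crop confirms it. The gripper hangs shut above the orange key, so next I go down.

```bash
python3 -m handwheel '255 0 0 .02 0; 255 0 0 .05 0; 255 0 0 .08 0; 255 0 0 .1 0; 255 0 0 .108 0; 255 0 0 .108 0'
python3 -m handwheel '255 0 0 .004 0; 255 0 0 .008 0; 255 0 0 .010 0; 255 0 0 .011 0; 255 0 0 .011 0'
python3 -m handwheel '255 0 0 .001 0; 255 0 0 .001 0; 255 0 0 .001 0; 255 0 0 .001 0; 255 0 0 .001 0; 255 0 0 .001 0'
python3 - <<'E'
from h import *
goto(.5615,.2768,.05,-3)
im=bot.camera("top");cv2.imwrite("pics/t2.png",cv2.resize(im[170:290,130:260],None,fx=5,fy=5,interpolation=cv2.INTER_CUBIC))
im=bot.camera("scene");cv2.imwrite("pics/s2.png",cv2.resize(im[180:330,280:480],None,fx=4,fy=4,interpolation=cv2.INTER_CUBIC))
E
```

```text
time_s: 2.03
tool_pos: [0.5596, 0.28, 0.0514]
ee_rot: [-2.27, -2.17, 0.003]
force: [0.7, -0.3, 0.5]
finger_gap: -0.002
time_s: 2.45
tool_pos: [0.5612, 0.2795, 0.0418]
ee_rot: [2.273, 2.168, 0.002]
force: [-0.1, 2.3, 1.7]
finger_gap: -0.003
time_s: 2.95
tool_pos: [0.561, 0.279, 0.0404]
ee_rot: [2.273, 2.168, 0.0]
force: [1.8, 1.8, 1.7]
finger_gap: -0.004
t=2.95 pos [0.561  0.279  0.0404] yaw_y -2.72 tilt [ 0.0002 -0.0001 -1.    ] F [1.7696 1.7972 1.6569] gap -0.004
  shift [-0.0022  0.0006 -0.0096] turn 0.0048
```

View pics/s2.png

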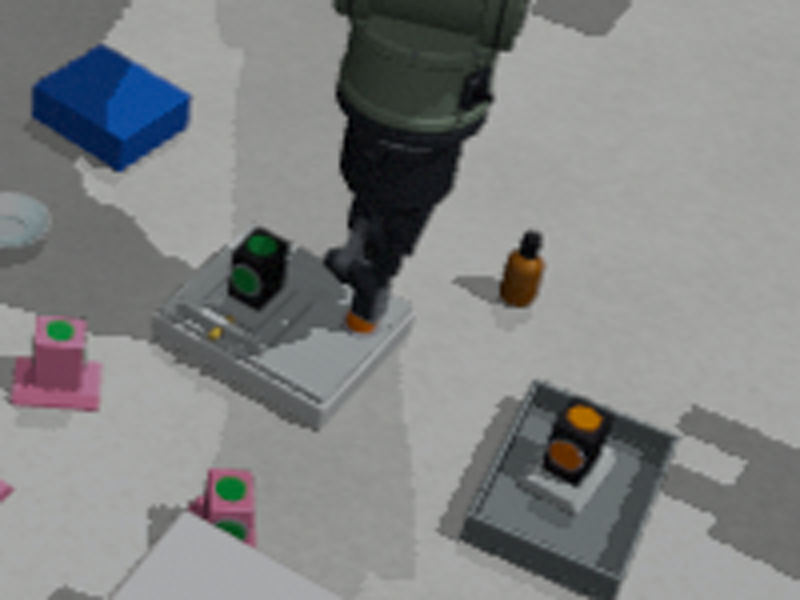

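View pics/t2.png

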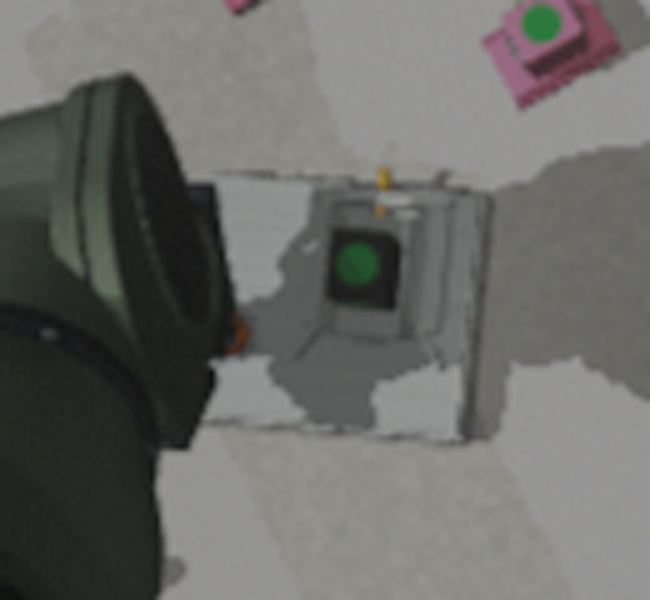

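```bash
python3 -m handwheel '255 0 0 .001 0; 255 0 0 .002 0; 255 0 0 .0025 0; 255 0 0 .0025 0; 255 0 0 .0025 0; 255 0 0 .0025 0; 255 0 0 .0025 0; 255 0 0 .0025 0'
python3 - <<'E'
from h import *
goto(.5615,.2768,.05,-3)
im=bot.camera("top");print(blob(im,*((40,80,30),(90,255,255)),(190,205,225,245)));cv2.imwrite("pics/t3.png",cv2.resize(im[170:290,130:260],None,fx=5,fy=5,interpolation=cv2.INTER_CUBIC))
E
```

```text
time_s: 3.72
tool_pos: [0.561, 0.2789, 0.0379]
ee_rot: [2.274, 2.168, -0.0]
force: [-0.0, 2.1, 6.7]
finger_gap: 0.003
t=3.72 pos [0.561  0.2789 0.0379] yaw_y -2.73 tilt [-0.0001 -0.0002 -1.    ] F [-0.0008  2.1102  6.7132] gap 0.003
  shift [-0.0021  0.0006 -0.0121] turn 0.0048
[(57.4, 200.5304678998912, 227.30372687704028)]
```

View pics/t3.png

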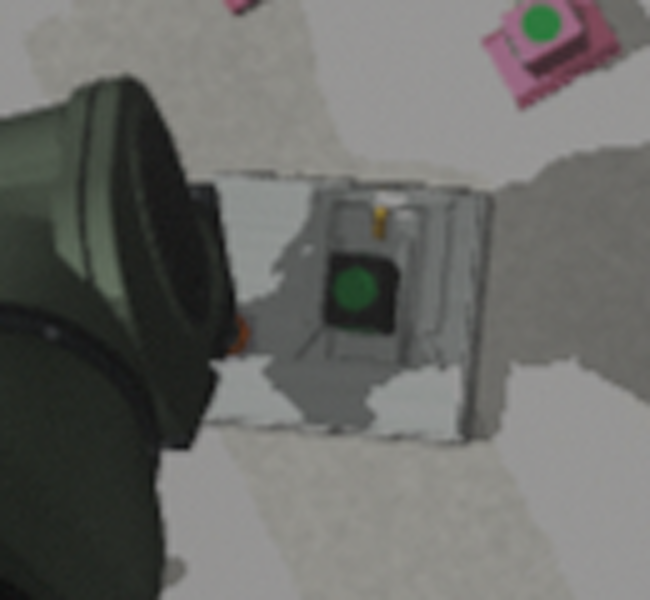

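The cassette has popped loose: its top window moved from px (201,221.9) to (200.5,227.3), about 13 mm towards the mouth. I'll release the key and go over it.

```bash
python3 -m handwheel '255 0 0 -.01 0; 255 0 0 -.04 0; 120 0 0 -.075 0; 60 0 0 -.1 0; 30 0 0 -.1 0'
python3 - <<'E'
from h import *
p=onz("top",200.53,227.3,.084); print(p)
goto(p[0],p[1],.14,-3)
im=bot.camera("top");print(blob(im,*((40,80,30),(90,255,255)),(190,205,225,245)))
im=bot.camera("scene");print(blob(im,*((40,80,30),(90,255,255)),(325,230,365,265)))
E
```

```text
time_s: 4.18
tool_pos: [0.5625, 0.2794, 0.1431]
ee_rot: [2.272, 2.166, 0.009]
force: [1.0, 0.2, 1.0]
finger_gap: 0.42
[0.5795 0.2057 0.084 ]
t=4.18 pos [0.5625 0.2794 0.1431] yaw_y -2.74 tilt [ 0.0055  0.0023 -1.    ] F [1.0206 0.2257 0.9683] gap 0.420
  shift [-0.0728  0.0204  0.003 ] turn 0.0046
[(58.0, 200.2777403414196, 226.4899146451033)]
[(35.6, 346.6222905682484, 239.53859109548915), (34.5, 342.2432503770739, 248.1326923076923)]
```

```bash
python3 -m handwheel '0 -.02 .006 0 0; 0 -.05 .014 0 0; 0 -.07 .019 0 0; 0 -.0728 .0204 0 0; 0 -.0728 .0204 0 0;  0 -.0728 .0204 0 0'
python3 - <<'E'
from h import *
p,e=tri((200.4,226.9),(346.62,239.54)); print(p,e)
goto(p[0],p[1],.045,-3)
im=bot.camera("scene");cv2.imwrite("pics/s4.png",cv2.resize(im[180:330,280:480],None,fx=4,fy=4,interpolation=cv2.INTER_CUBIC))
E
```

```text
time_s: 4.78
tool_pos: [0.5774, 0.2059, 0.1372]
ee_rot: [-2.273, -2.168, 0.002]
force: [-0.7, -0.3, 0.7]
finger_gap: 0.997
[0.5809 0.2058 0.0822] [np.float64(0.0005631838237132291), np.float64(0.0005631838237131223)]
t=4.78 pos [0.5774 0.2059 0.1372] yaw_y -2.71 tilt [-0.0014  0.     -1.    ] F [-0.663  -0.3035  0.7145] gap 0.997
  shift [0.0001 0.0036 0.0922] turn 0.0050
```

View pics/s4.png

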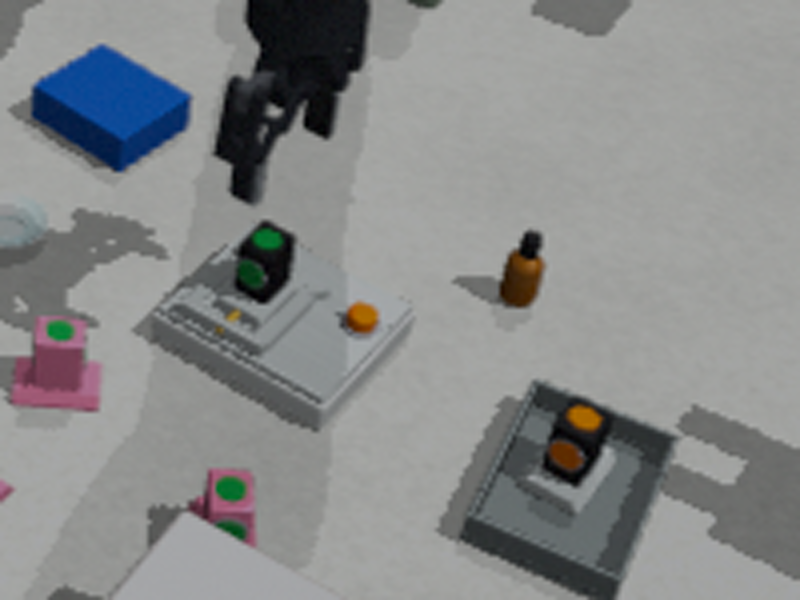

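```bash
python3 -m handwheel '0 0 .003 .02 .005; 0 0 .003 .045 .005; 0 0 .003 .07 .005; 0 0 .003 .085 .005; 0 0 .003 .092 .005; 0 0 .003 .092 .005; 0 0 .003 .092 .005' 25
python3 - <<'E'
from h import *
goto(.5805,.2058,.045,-3)
im=bot.camera("scene");cv2.imwrite("pics/s5.png",cv2.resize(im[180:330,280:480],None,fx=4,fy=4,interpolation=cv2.INTER_CUBIC))
E
```

```text
time_s: 5.42
tool_pos: [0.5809, 0.2058, 0.0463]
ee_rot: [2.278, 2.163, 0.0]
force: [0.6, -0.4, 1.0]
finger_gap: 1.0
t=5.42 pos [0.5809 0.2058 0.0463] yaw_y -2.98 tilt [ 0.0003  0.     -1.    ] F [ 0.5668 -0.422   0.9981] gap 1.000
  shift [ 0.     -0.0004  0.0013] turn 0.0004
```

View pics/s5.png

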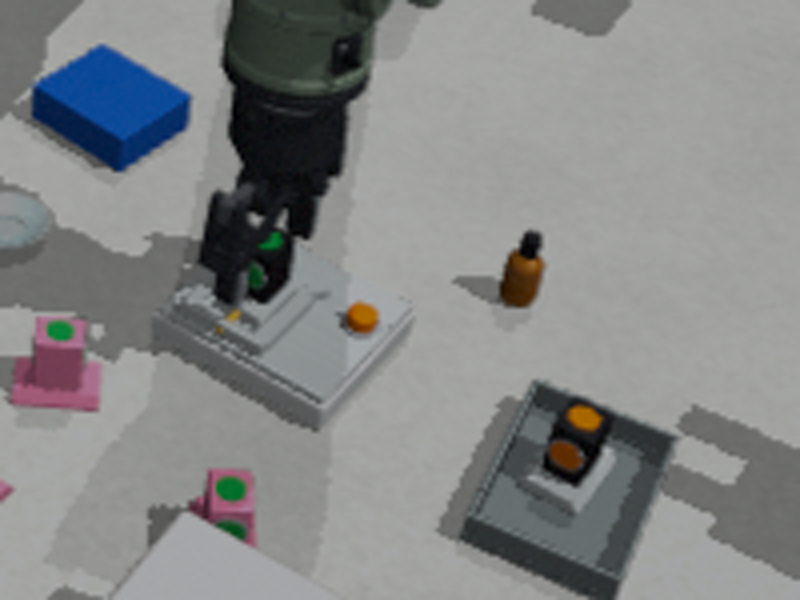

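```bash
python3 -m handwheel '80 0 0 0 0; 110 0 0 0 0; 130 0 0 0 0; 145 0 0 0 0; 155 0 0 0 0; 165 0 0 0 0; 180 0 0 0 0; 200 0 0 0 0' 20
python3 -m handwheel '255 0 0 0 0; 255 0 0 0 0; 255 0 0 0 0; 255 0 0 0 0' 35
python3 - <<'E'
from h import *
goto(.5805,.2058,.045,-3)
s=bot.state();print(s["wrist_torque"])
im=bot.camera("scene");cv2.imwrite("pics/s6.png",cv2.resize(im[180:330,280:480],None,fx=4,fy=4,interpolation=cv2.INTER_CUBIC))
E
```

```text
time_s: 6.13
tool_pos: [0.5807, 0.2053, 0.0458]
ee_rot: [-2.279, -2.162, 0.0]
force: [-2.5, -0.5, 2.0]
finger_gap: 0.395
time_s: 6.47
tool_pos: [0.5808, 0.2053, 0.0458]
ee_rot: [-2.279, -2.162, 0.0]
force: [-2.8, 0.9, 3.5]
finger_gap: 0.393
t=6.47 pos [0.5808 0.2053 0.0458] yaw_y -3.01 tilt [-0.0002 -0.     -1.    ] F [-2.8339  0.9229  3.501 ] gap 0.393
  shift [ 0.0005 -0.0003  0.0008] turn -0.0002
[ 0.1362  0.7189 -0.0366]
```

View pics/s6.png

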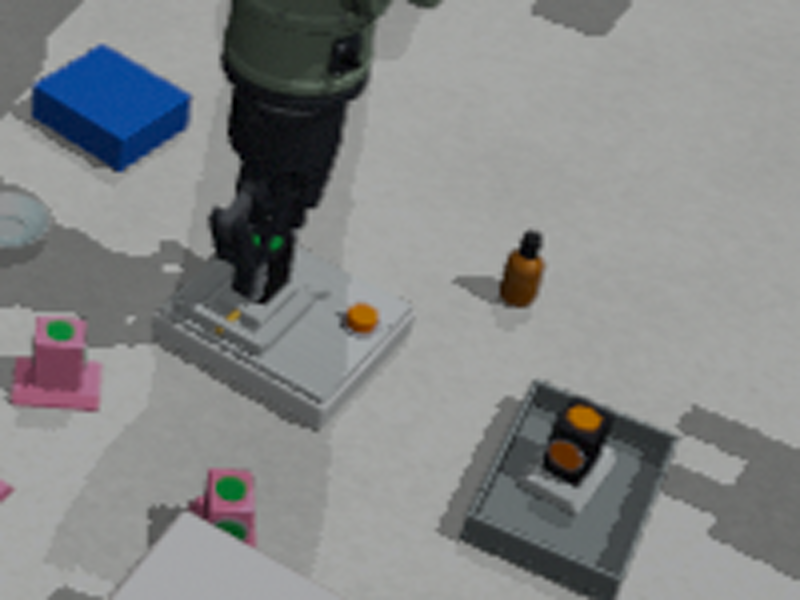

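```bash
python3 -m handwheel '255 0 -.002 0 0; 255 0 -.005 0 0; 255 0 -.008 0 0; 255 0 -.012 0 0; 255 0 -.016 0 0; 255 0 -.020 0 0; 255 0 -.02 0 0'
python3 -c "
from h import *
s=bot.state();R=Ro.from_rotvec(s['ee_rot']).as_matrix();print('Ftool',R.T@s['force'],'Ttool',R.T@s['wrist_torque'],s['tool_pos'])"
```

```text
time_s: 7.1
tool_pos: [0.5601, 0.2064, 0.0458]
ee_rot: [-2.278, -2.162, 0.001]
force: [-0.2, 0.0, 2.4]
finger_gap: 0.393
Ftool [ 0.0127 -0.2489 -2.4303] Ttool [ 0.0831  0.0018 -0.0143] [0.5601 0.2064 0.0458]
```

```bash
python3 -m handwheel '255 0 -.005 0 0; 255 0 -.011 0 0; 255 0 -.018 0 0; 255 0 -.026 0 0; 255 0 -.034 0 0; 255 0 -.042 0 0; 255 0 -.048 0 0; 255 0 -.05 0 0'
python3 -m handwheel '255 0 -.003 0 0; 255 0 -.005 0 0; 255 0 -.005 0 0'
python3 - <<'E'
from h import *
goto(.5805,.2058,.045,-3)
s=bot.state();R=Ro.from_rotvec(s['ee_rot']).as_matrix();print('Ftool',R.T@s['force'],'Ttool',R.T@s['wrist_torque'])
im=bot.camera("scene");cv2.imwrite("pics/s7.png",cv2.resize(im[180:330,280:480],None,fx=4,fy=4,interpolation=cv2.INTER_CUBIC))
im=bot.camera("top");cv2.imwrite("pics/t7.png",cv2.resize(im[170:290,130:260],None,fx=5,fy=5,interpolation=cv2.INTER_CUBIC))
E
```

```text
time_s: 7.77
tool_pos: [0.5098, 0.2091, 0.0458]
ee_rot: [-2.278, -2.163, 0.001]
force: [0.5, -0.1, -0.3]
finger_gap: 0.395
time_s: 8.02
tool_pos: [0.5057, 0.2092, 0.0458]
ee_rot: [-2.279, -2.162, 0.0]
force: [0.5, 0.0, 0.6]
finger_gap: 0.395
t=8.02 pos [0.5057 0.2092 0.0458] yaw_y -3.01 tilt [-0.0002 -0.0001 -1.    ] F [0.5402 0.0127 0.5724] gap 0.395
  shift [0.0005 0.0748 0.0008] turn -0.0001
Ftool [ 0.0409  0.5386 -0.5725] Ttool [0.118  0.0578 0.0199]
```

View pics/s7.png

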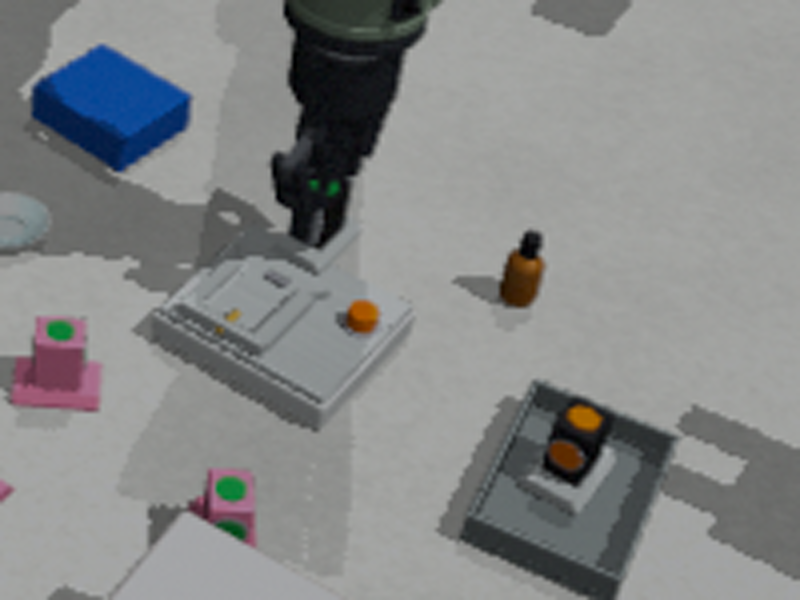

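View pics/t7.png

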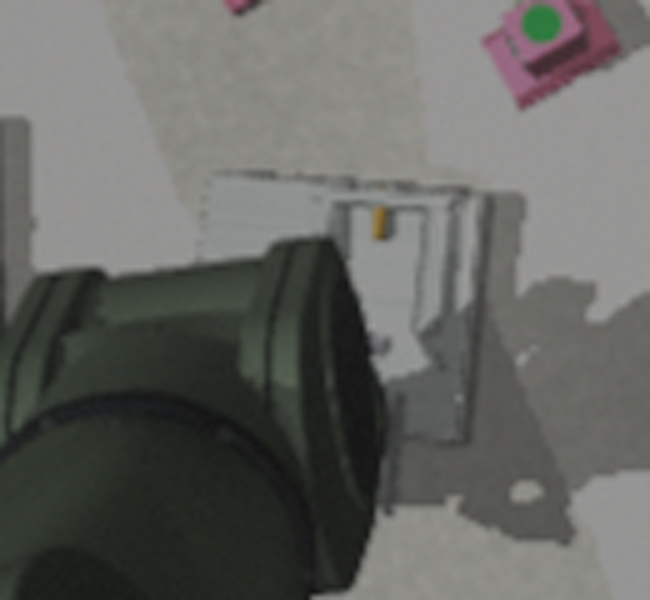

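```bash
python3 -m handwheel '255 0 0 -.005 0; 255 0 0 -.015 0; 255 0 0 -.03 0; 255 0 0 -.05 0; 255 0 0 -.075 0; 255 0 0 -.095 0; 255 0 0 -.1 0; 255 0 0 -.1 0' 60
python3 -c "
from h import *
goto(.5538,-.1803,.14,8.07)"
```

```text
time_s: 8.78
tool_pos: [0.5065, 0.2094, 0.1475]
ee_rot: [2.278, 2.162, 0.004]
force: [-1.0, -0.4, -1.8]
finger_gap: 0.393
t=8.78 pos [0.5065 0.2094 0.1475] yaw_y -3.01 tilt [ 0.0023  0.001  -1.    ] F [-1.0229 -0.3757 -1.7946] gap 0.393
  shift [-0.3867  0.0676  0.0072] turn -0.1933
```

```bash
python3 -m handwheel '255 -.01 .002 0 0; 255 -.03 .005 0 -.02; 255 -.06 .01 0 -.05; 255 -.09 .016 0 -.07; 255 -.12 .021 0 -.08; 255 -.15 .026 0 -.09; 255 -.18 .031 0 -.1; 255 -.21 .037 0 -.11'
python3 -m handwheel '255 -.03 .005 0 -.02; 255 -.06 .01 0 -.03; 255 -.09 .016 0 -.04; 255 -.12 .021 0 -.05; 255 -.145 .026 0 -.06; 255 -.165 .029 0 -.07; 255 -.172 .03 0 -.08; 255 -.172 .03 0 -.08'
python3 - <<'E'
from h import *
goto(.5538,-.1803,.05,8.07)
im=bot.camera("scene");cv2.imwrite("pics/s8.png",cv2.resize(im[130:280,170:370],None,fx=4,fy=4,interpolation=cv2.INTER_CUBIC))
im=bot.camera("top");cv2.imwrite("pics/t8.png",cv2.resize(im[140:280,270:410],None,fx=4,fy=4,interpolation=cv2.INTER_CUBIC))
E
```

```text
time_s: 9.45
tool_pos: [0.5311, -0.0048, 0.1448]
ee_rot: [-2.156, -2.284, 0.002]
force: [1.1, 0.1, -1.6]
finger_gap: 0.393
time_s: 10.12
tool_pos: [0.5708, -0.1748, 0.1446]
ee_rot: [-2.065, -2.366, 0.002]
force: [-0.6, 0.1, -1.3]
finger_gap: 0.394
t=10.12 pos [ 0.5708 -0.1748  0.1446] yaw_y 7.75 tilt [-0.0018 -0.0003 -1.    ] F [-0.5737  0.1019 -1.3215] gap 0.394
  shift [-0.0032 -0.0174  0.0946] turn -0.0056
```

View pics/s8.png

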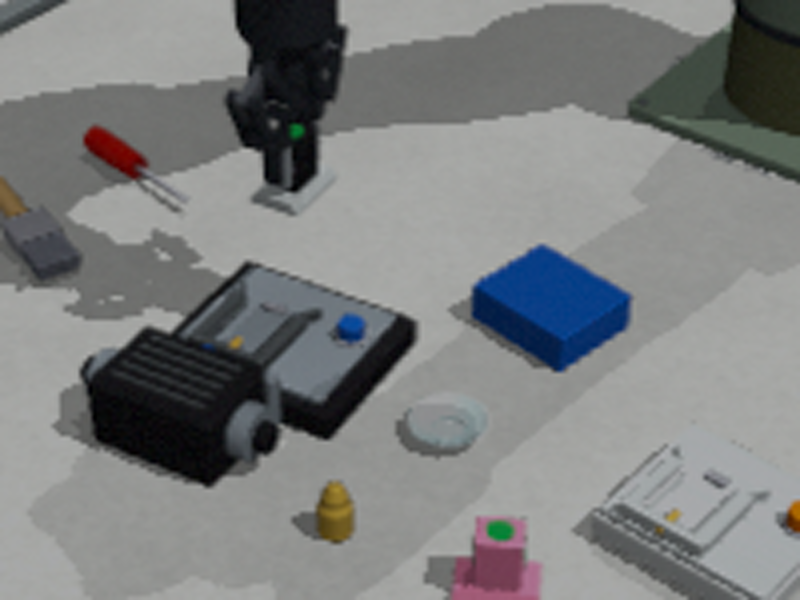

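View pics/t8.png

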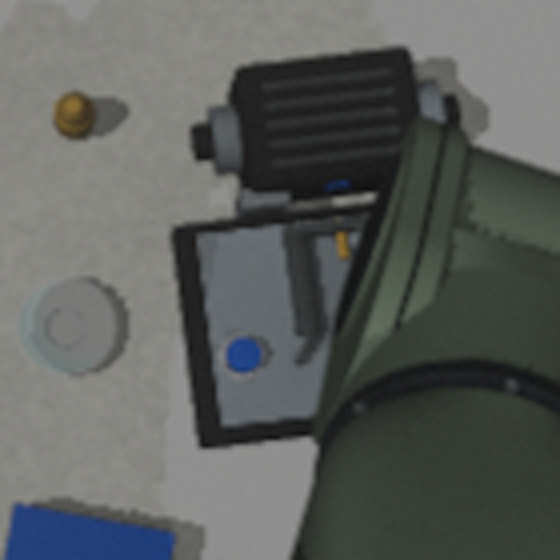

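```bash
python3 -m handwheel '255 -.001 -.006 .005 -.003; 255 -.003 -.014 .02 -.0056; 255 -.0032 -.0174 .04 -.0056; 255 -.0032 -.0174 .06 -.0056; 255 -.0032 -.0174 .078 -.0056; 255 -.0032 -.0174 .09 -.0056; 255 -.0032 -.0174 .0945 -.0056; 255 -.0032 -.0174 .0945 -.0056'
python3 - <<'E'
from h import *
goto(.5538,-.1803,.046,8.07)
im=bot.camera("scene");cv2.imwrite("pics/s9.png",cv2.resize(im[170:250,190:290],None,fx=7,fy=7,interpolation=cv2.INTER_CUBIC))
E
```

```text
time_s: 10.88
tool_pos: [0.5545, -0.1775, 0.0506]
ee_rot: [-2.055, -2.374, 0.001]
force: [0.4, -0.2, -1.1]
finger_gap: 0.389
t=10.88 pos [ 0.5545 -0.1775  0.0506] yaw_y 8.23 tilt [-0.0013  0.0003 -1.    ] F [ 0.3912 -0.2453 -1.1023] gap 0.389
  shift [-0.0027 -0.0011  0.0046] turn 0.0028
```

View pics/s9.png

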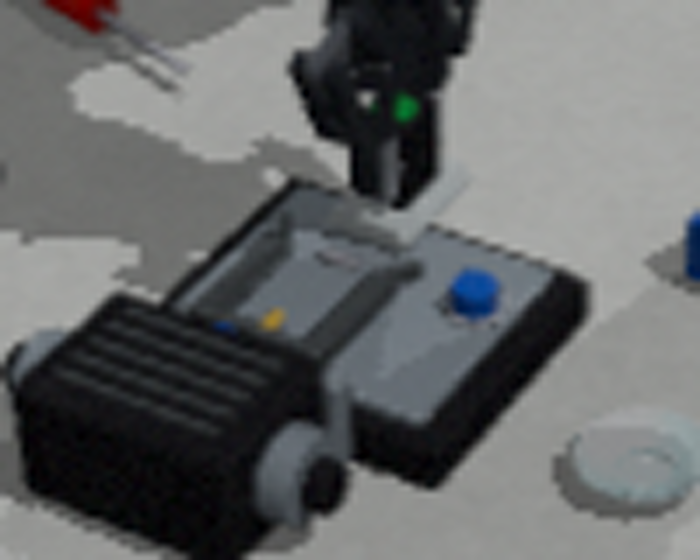

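```bash
python3 -m handwheel '255 -.001 -.001 0 .002; 255 -.002 -.001 .001 .003; 255 -.0025 -.001 .002 .003; 255 -.0025 -.001 .003 .003; 255 -.0025 -.001 .003 .003; 255 -.0025 -.001 .003 .003'
python3 - <<'E'
from h import *
goto(.5538,-.1803,.046,8.07)
E
```

```text
time_s: 11.43
tool_pos: [0.5543, -0.1806, 0.0484]
ee_rot: [2.06, 2.371, -0.0]
force: [0.7, -0.7, -1.2]
finger_gap: 0.39
t=11.43 pos [ 0.5543 -0.1806  0.0484] yaw_y 8.03 tilt [-0.     -0.0001 -1.    ] F [ 0.7102 -0.6668 -1.1943] gap 0.390
  shift [ 0.0004 -0.0005  0.0024] turn -0.0007
```

```bash
python3 -m handwheel '255 0 0 .0005 0; 255 0 0 .001 0; 255 0 0 .0015 0; 255 0 0 .002 0; 255 0 0 .002 0; 255 0 0 .002 0'
python3 -m handwheel '255 0 0 .0005 0; 255 0 0 .0005 0; 255 0 0 .0005 0'
python3 - <<'E'
from h import *
goto(.5538,-.1803,.046,8.07)
im=bot.camera("scene");cv2.imwrite("pics/s10.png",cv2.resize(im[170:250,190:290],None,fx=7,fy=7,interpolation=cv2.INTER_CUBIC))
E
```

```text
time_s: 11.93
tool_pos: [0.5543, -0.1806, 0.0463]
ee_rot: [-2.06, -2.371, 0.0]
force: [0.2, -0.2, -2.0]
finger_gap: 0.391
time_s: 12.18
tool_pos: [0.5543, -0.1807, 0.0459]
ee_rot: [2.06, 2.371, -0.0]
force: [0.2, -0.3, -1.8]
finger_gap: 0.39
t=12.18 pos [ 0.5543 -0.1807  0.0459] yaw_y 8.03 tilt [ 0.0001 -0.0001 -1.    ] F [ 0.1758 -0.2933 -1.7577] gap 0.390
  shift [ 0.0004 -0.0005 -0.0001] turn -0.0007
```

View pics/s10.png

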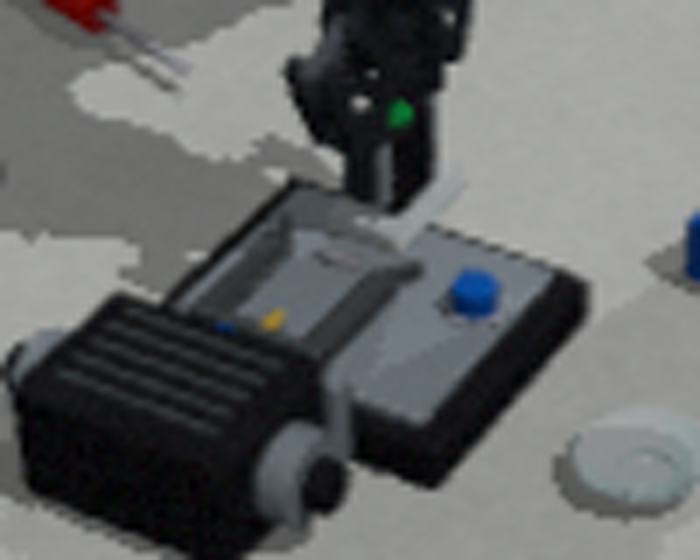

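```bash
python3 -m handwheel '255 0 0 .0005 0; 255 0 0 .0005 0; 255 0 0 .0005 0'
python3 -m handwheel '255 0 0 .0005 0; 255 0 0 .0005 0; 255 0 0 .0005 0'
```

```text
time_s: 12.48
tool_pos: [0.5544, -0.1808, 0.0457]
ee_rot: [2.06, 2.371, 0.0]
force: [-1.6, -0.4, 6.7]
finger_gap: 0.389
time_s: 12.73
tool_pos: [0.5546, -0.1808, 0.0456]
ee_rot: [2.06, 2.371, 0.001]
force: [-3.2, 1.1, 14.5]
finger_gap: 0.385
```

```bash
python3 -m handwheel '255 0 0 -.0008 0; 255 0 0 -.0008 0; 255 0 0 -.0008 0'
python3 -m handwheel '255 0 .001 0 0; 255 0 .003 0 0; 255 0 .005 0 0; 255 0 .007 0 0; 255 0 .009 0 0; 255 0 .01 0 0; 255 0 .01 0 0' 50
python3 -c "
from h import *
s=bot.state();R=Ro.from_rotvec(s['ee_rot']).as_matrix();print('Ftool',R.T@s['force'],'Ttool',R.T@s['wrist_torque'],s['tool_pos'])"
```

```text
time_s: 12.98
tool_pos: [0.5544, -0.1807, 0.0458]
ee_rot: [2.06, 2.371, -0.0]
force: [-1.3, 1.6, 4.6]
finger_gap: 0.391
time_s: 13.57
tool_pos: [0.5645, -0.1793, 0.0458]
ee_rot: [2.06, 2.371, 0.0]
force: [-0.2, -0.1, 4.2]
finger_gap: 0.393
Ftool [-0.0794 -0.1758 -4.224 ] Ttool [-0.1916  0.027   0.049 ] [ 0.5645 -0.1793  0.0458]
```

```bash
cat > f.py <<'E'
from h import *
s=bot.state();R=Ro.from_rotvec(s['ee_rot']).as_matrix()
y=np.radians(8.07);M=np.array([[np.cos(y),np.sin(y)],[-np.sin(y),np.cos(y)]])
print('Ftool',R.T@s['force'],'Ttool',R.T@s['wrist_torque'],s['tool_pos'],"mountrel mm",M@(s['tool_pos'][:2]-[.635,-.1688])*1000,"yaw %.2f"%np.degrees(np.arctan2(R[1,1],R[0,1])),"t",s["time_s"])
E
python3 -m handwheel '255 0 .001 -.0002 0; 255 0 .002 -.0002 0; 255 0 .003 -.0002 0; 255 0 .004 -.0002 0; 255 0 .005 -.0002 0; 255 0 .006 -.0002 0; 255 0 .006 -.0002 0'
python3 f.py
```

```text
time_s: 14.15
tool_pos: [0.5704, -0.1784, 0.0458]
ee_rot: [2.06, 2.371, 0.0]
force: [-1.3, -0.6, 3.7]
finger_gap: 0.392
Ftool [-0.3653 -1.3893 -3.7312] Ttool [ 0.2005 -0.0777  0.0112] [ 0.5704 -0.1784  0.0458] mountrel mm [-65.3301  -0.4039] yaw 8.03 t 14.15
```

```bash
python3 -m handwheel '255 0 .001 0 0; 255 0 .002 0 0; 255 0 .003 0 0; 255 0 .004 0 0; 255 0 .005 0 0; 255 0 .006 0 0; 255 0 .006 0 0'
python3 f.py
```

```text
time_s: 14.73
tool_pos: [0.5764, -0.1775, 0.0458]
ee_rot: [2.06, 2.371, 0.0]
force: [-0.1, 0.2, 2.2]
finger_gap: 0.393
Ftool [ 0.2061 -0.0498 -2.1762] Ttool [-0.2781  0.0273 -0.0706] [ 0.5764 -0.1775  0.0458] mountrel mm [-59.2561  -0.3823] yaw 8.03 t 14.7333
```

```bash
python3 -m handwheel '255 0 .001 0 0; 255 0 .002 0 0; 255 0 .003 0 0; 255 0 .004 0 0; 255 0 .004 0 0'
python3 f.py
```

```text
time_s: 15.15
tool_pos: [0.5803, -0.177, 0.0458]
ee_rot: [2.06, 2.371, 0.0]
force: [0.7, 1.1, 2.0]
finger_gap: 0.391
Ftool [ 0.9887  0.8227 -1.9673] Ttool [-0.2369 -0.0627 -0.0397] [ 0.5803 -0.177   0.0458] mountrel mm [-55.3131  -0.431 ] yaw 8.03 t 15.15
```

```bash
python3 -m handwheel '255 0 .001 0 0; 255 0 .002 0 0; 255 0 .003 0 0; 255 0 .004 0 0; 255 0 .005 0 0; 255 0 .006 0 0; 255 0 .006 0 0'
python3 f.py
python3 - <<'E'
from h import *
im=bot.camera("scene");cv2.imwrite("pics/s11.png",cv2.resize(im[170:250,190:290],None,fx=7,fy=7,interpolation=cv2.INTER_CUBIC))
E
```

```text
time_s: 15.73
tool_pos: [0.5862, -0.1762, 0.0458]
ee_rot: [2.06, 2.371, 0.0]
force: [-0.2, -0.4, 2.0]
finger_gap: 0.391
Ftool [-0.3153 -0.2834 -2.0463] Ttool [-0.2571 -0.0151 -0.0033] [ 0.5862 -0.1762  0.0458] mountrel mm [-49.3342  -0.4484] yaw 8.03 t 15.7333
```

View pics/s11.png

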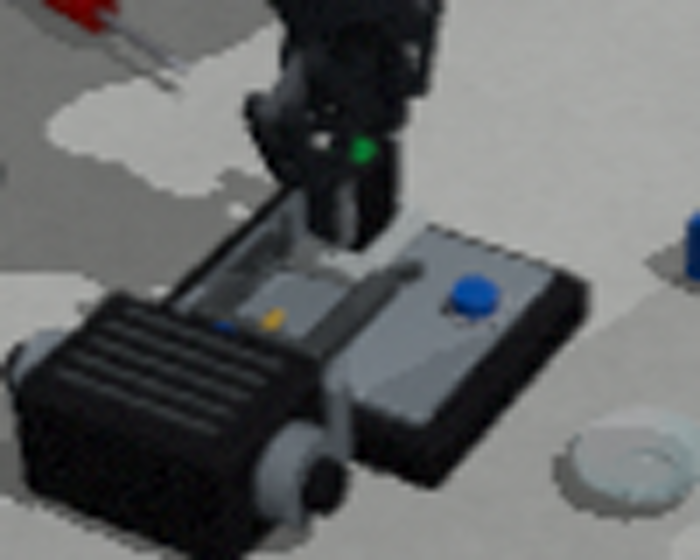

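The foot is between the rails (foot front near px 330,260 in the crop) with almost no side force, and the blue key sits lower, so the foot is riding the tooth. I'll carry on.

```bash
python3 -m handwheel '255 0 .001 0 0; 255 0 .003 0 0; 255 0 .005 0 0; 255 0 .007 0 0; 255 0 .009 0 0; 255 0 .011 0 0; 255 0 .012 0 0; 255 0 .012 0 0'
python3 f.py
```

```text
time_s: 16.45
tool_pos: [0.5982, -0.1744, 0.0458]
ee_rot: [2.06, 2.371, 0.0]
force: [0.2, 0.3, 2.0]
finger_gap: 0.392
Ftool [ 0.2577  0.2636 -2.037 ] Ttool [-0.2849  0.0325  0.0458] [ 0.5982 -0.1744  0.0458] mountrel mm [-37.2204  -0.4011] yaw 8.04 t 16.45
```

```bash
python3 -m handwheel '255 0 .001 0 0; 255 0 .003 0 0; 255 0 .005 0 0; 255 0 .007 0 0; 255 0 .009 0 0; 255 0 .011 0 0; 255 0 .012 0 0; 255 0 .012 0 0'
python3 f.py
```

```text
time_s: 17.12
tool_pos: [0.6101, -0.1727, 0.0458]
ee_rot: [2.06, 2.371, 0.0]
force: [0.7, -0.6, 3.1]
finger_gap: 0.391
Ftool [-0.6635  0.659  -3.1415] Ttool [-0.286   0.003  -0.0025] [ 0.6101 -0.1727  0.0458] mountrel mm [-25.2188  -0.3915] yaw 8.04 t 17.1167
```

```bash
python3 -m handwheel '255 0 .001 0 0; 255 0 .003 0 0; 255 0 .005 0 0; 255 0 .007 0 0; 255 0 .009 0 0; 255 0 .011 0 0; 255 0 .012 0 0; 255 0 .012 0 0'
python3 f.py
```

```text
time_s: 17.78
tool_pos: [0.6217, -0.1711, 0.0458]
ee_rot: [-2.06, -2.371, 0.0]
force: [-2.2, -0.4, 5.1]
finger_gap: 0.388
Ftool [-0.1088 -2.2125 -5.0947] Ttool [0.288  0.1409 0.0585] [ 0.6217 -0.1711  0.0458] mountrel mm [-13.4762  -0.4433] yaw 8.03 t 17.7833
```

```bash
python3 -m handwheel '255 0 .001 0 0; 255 0 .002 0 0; 255 0 .003 0 0; 255 0 .004 0 0; 255 0 .005 0 0; 255 0 .006 0 0; 255 0 .007 0 0; 255 0 .007 0 0'
python3 f.py
```

```text
time_s: 18.45
tool_pos: [0.6283, -0.1702, 0.0458]
ee_rot: [-2.06, -2.371, 0.001]
force: [-4.2, 0.3, 7.1]
finger_gap: 0.394
Ftool [ 0.9072 -4.0906 -7.1303] Ttool [0.8042 0.2436 0.0152] [ 0.6283 -0.1702  0.0458] mountrel mm [-6.8223 -0.4726] yaw 8.02 t 18.45
```

```bash
python3 -m handwheel '255 0 .001 -.0002 0; 255 0 .002 -.0003 0; 255 0 .003 -.0003 0; 255 0 .004 -.0003 0; 255 0 .004 -.0003 0'
python3 f.py
```

```text
time_s: 18.87
tool_pos: [0.6323, -0.1696, 0.0459]
ee_rot: [-2.06, -2.371, 0.001]
force: [-4.1, -0.0, 3.6]
finger_gap: 0.39
Ftool [ 0.5583 -4.072  -3.5527] Ttool [0.9377 0.1645 0.0323] [ 0.6323 -0.1696  0.0459] mountrel mm [-2.7394 -0.4198] yaw 8.03 t 18.8667
```

```bash
python3 -m handwheel '255 0 .0005 0 0; 255 0 .001 0 0; 255 0 .0015 0 0; 255 0 .002 0 0; 255 0 .002 0 0'
python3 f.py
python3 - <<'E'
from h import *
im=bot.camera("scene");cv2.imwrite("pics/s12.png",cv2.resize(im[170:250,190:290],None,fx=7,fy=7,interpolation=cv2.INTER_CUBIC))
E
```

```text
time_s: 19.28
tool_pos: [0.6345, -0.1693, 0.0459]
ee_rot: [-2.06, -2.371, 0.0]
force: [-3.2, 0.9, -1.8]
finger_gap: 0.39
Ftool [ 1.3517 -3.0758  1.772 ] Ttool [0.7857 0.0836 0.0256] [ 0.6345 -0.1693  0.0459] mountrel mm [-0.5763 -0.4258] yaw 8.03 t 19.2833
```

View pics/s12.png

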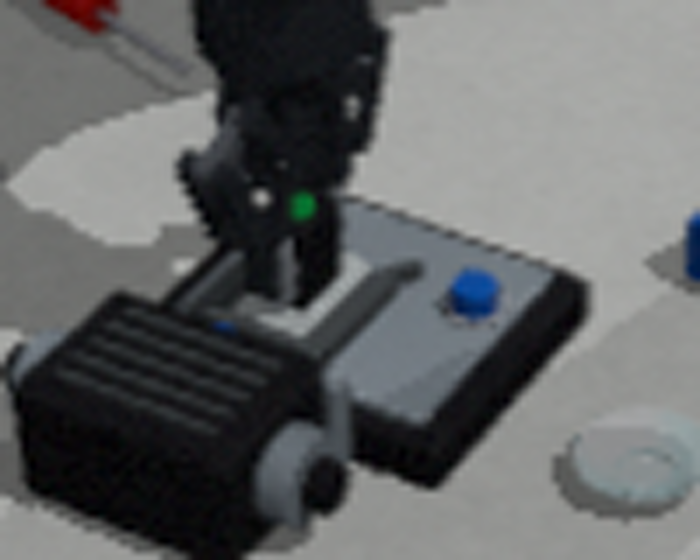

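```bash
python3 - <<'E'
from h import *
for i in(0,):
    im=cv2.imread("pics/scene0.png");print(blob(im,*BLUE,(245,200,270,225)))
im=bot.camera("scene");print(blob(im,*BLUE,(245,200,270,225)))
E
python3 -m handwheel '255 0 .0005 0 0; 255 0 .001 0 0; 255 0 .001 0 0; 255 0 .001 0 0'
python3 f.py
python3 - <<'E'
from h import *
im=bot.camera("scene");print(blob(im,*BLUE,(245,200,270,225)))
E
```

```text
[(36.6, 257.26951566951567, 211.5017094017094)]
[(36.7, 257.2951448040886, 211.49637989778535)]
time_s: 19.72
tool_pos: [0.6355, -0.1692, 0.046]
ee_rot: [-2.06, -2.371, 0.0]
force: [-3.1, 0.1, -3.1]
finger_gap: 0.391
Ftool [ 0.5304 -3.0293  3.0582] Ttool [0.7876 0.1912 0.0157] [ 0.6355 -0.1692  0.046 ] mountrel mm [ 0.4202 -0.4193] yaw 8.03 t 19.7167
[(36.4, 257.2758004574042, 211.5079331046312)]
```

Run:
```python
from h import *
for n in (9,10,11,12):
    im=cv2.imread(f"pics/s{n}.png");im=cv2.resize(im,(100,80),interpolation=cv2.INTER_AREA);print(n,blob(im,*BLUE,(55,30,80,55)))
```

```text
9 [(36.6, 67.27472957586109, 41.498683461428975)]
10 [(36.3, 67.27884064201777, 41.48276726855833)]
11 [(30.7, 67.28741930003397, 41.95170744138634)]
12 [(36.4, 67.26720314735336, 41.4821530758226)]
```

The blue key dropped while the foot rode over the catch (picture s11: lower, area 30.7). It is now back at its original pixel (257.3,211.5; area 36.4), so the catch has snapped up. Next I ease off and let go.

```bash
python3 -m handwheel '255 0 0 .0003 0; 255 0 -.0005 .0003 0; 255 0 -.0005 .0003 0' 20
python3 f.py
python3 -m handwheel '140 0 0 0 0; 130 0 0 0 0; 120 0 0 0 0; 110 0 0 0 0; 95 0 0 0 0; 85 0 0 0 0; 85 0 0 0 0; 85 0 0 0 0'
python3 f.py
python3 - <<'E'
from h import *
im=bot.camera("scene");print(blob(im,*BLUE,(245,200,270,225)));cv2.imwrite("pics/s13.png",cv2.resize(im[170:250,190:290],None,fx=7,fy=7,interpolation=cv2.INTER_CUBIC))
E
```

```text
time_s: 20.02
tool_pos: [0.6351, -0.1692, 0.0459]
ee_rot: [2.06, 2.371, 0.0]
force: [-2.6, -0.1, -2.2]
finger_gap: 0.391
Ftool [ 0.2336 -2.5495  2.1748] Ttool [0.6694 0.2898 0.0428] [ 0.6351 -0.1692  0.0459] mountrel mm [-0.0023 -0.4309] yaw 8.03 t 20.0167
time_s: 20.68
tool_pos: [0.635, -0.1693, 0.0458]
ee_rot: [2.061, 2.371, -0.0]
force: [-0.6, -0.5, -0.2]
finger_gap: 0.666
Ftool [-0.4579 -0.6613  0.2359] Ttool [-0.0039  0.0059  0.0325] [ 0.635  -0.1693  0.0458] mountrel mm [-0.0679 -0.5085] yaw 8.02 t 20.6833
[(36.5, 257.27297374429224, 211.50321061643837)]
```

View pics/s13.png

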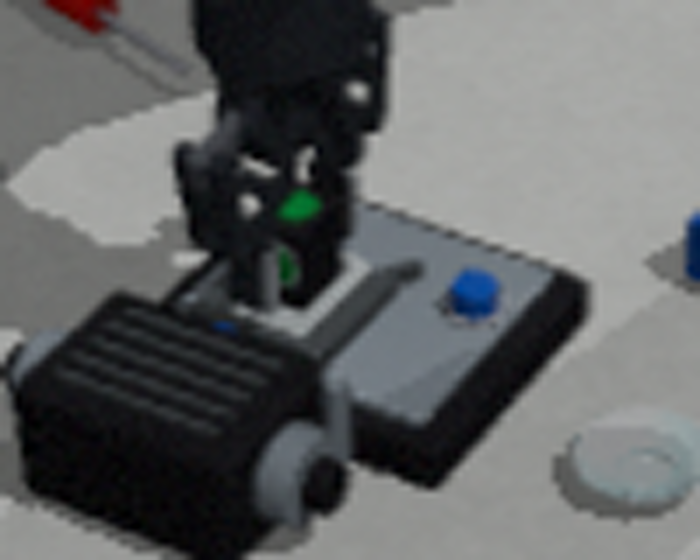

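```bash
python3 -m handwheel '85 0 0 -.004 0; 85 0 0 -.014 0; 85 0 0 -.03 0; 85 0 0 -.055 0; 85 0 0 -.085 0; 85 0 0 -.115 0; 85 0 0 -.14 0; 85 0 0 -.145 0'
python3 -m handwheel '85 .01 -.02 0 0; 85 .02 -.05 0 0; 85 .04 -.09 0 0; 85 .06 -.12 0 0; 85 .07 -.15 0 0; 85 .07 -.16 0 0; 85 .07 -.16 0 0; 85 .07 -.16 0 0'
python3 f.py
python3 - <<'E'
from h import *
im=bot.camera("scene");print(blob(im,*BLUE,(245,200,270,225)),blob(im,*((40,80,30),(90,255,255)),(205,190,260,230)));cv2.imwrite("pics/s14.png",cv2.resize(im[160:340,170:450],None,fx=2.8,fy=2.8,interpolation=cv2.INTER_CUBIC))
cv2.imwrite("pics/s14b.png",cv2.resize(im[180:250,200:280],None,fx=8,fy=8,interpolation=cv2.INTER_CUBIC))
im=bot.camera("top");print(blob(im,*((40,80,30),(90,255,255)),(330,180,385,240)));cv2.imwrite("pics/t14.png",cv2.resize(im[180:240,320:390],None,fx=9,fy=9,interpolation=cv2.INTER_CUBIC));cv2.imwrite("pics/t14full.png",im)
E
```

```text
time_s: 21.4
tool_pos: [0.6363, -0.1697, 0.1962]
ee_rot: [2.057, 2.367, 0.004]
force: [0.1, 0.5, -0.1]
finger_gap: 0.663
time_s: 22.07
tool_pos: [0.4674, -0.1224, 0.1915]
ee_rot: [2.06, 2.37, 0.001]
force: [0.6, -0.4, -0.1]
finger_gap: 0.666
Ftool [-0.4386  0.5732  0.1126] Ttool [-0.0862 -0.0222  0.0602] [ 0.4674 -0.1224  0.1915] mountrel mm [-159.465    69.4504] yaw 8.01 t 22.0667
[(36.9, 257.3354149026249, 211.5281188258538)] [(32.3, 231.74021739130436, 199.02918679549114), (27.1, 228.83366974240676, 207.39057093425606)]
[(69.9, 359.56137311876023, 207.9587431083296)]
```

View pics/s14b.png

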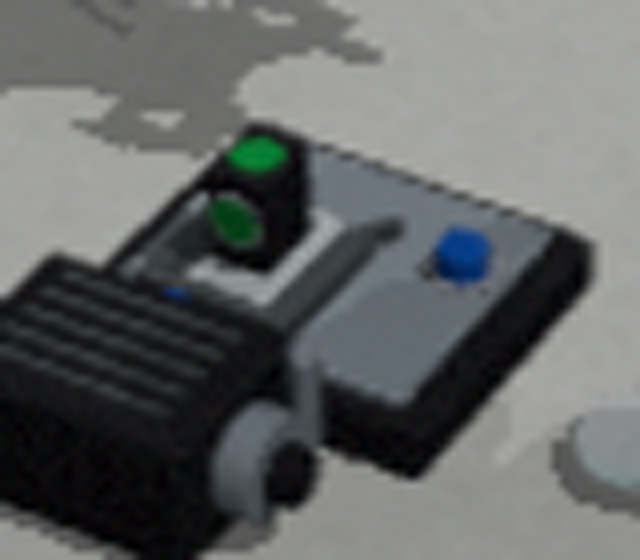

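View pics/t14.png

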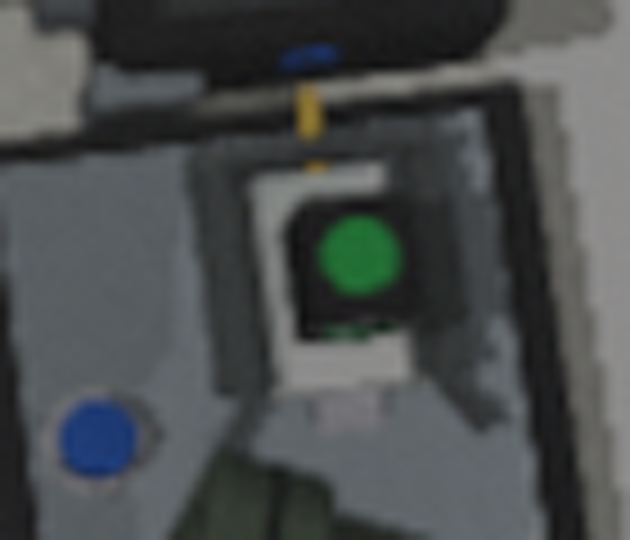

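View pics/t14full.png

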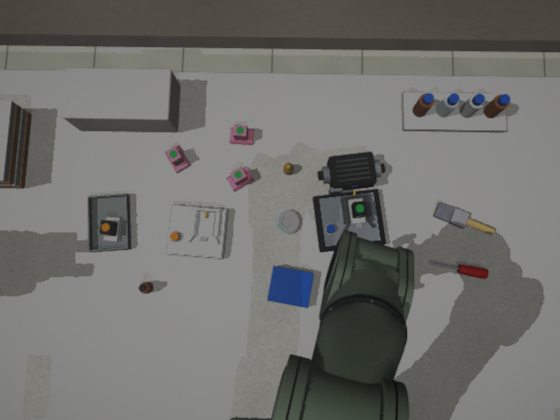

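Run:
```python
from h import *
p,e=tri((359.56,207.96),(231.74,199.03));K=onz("top",330.52,228.32,.044);y=np.radians(8.07)
M=np.array([[np.cos(y),np.sin(y)],[-np.sin(y),np.cos(y)]]);P=onz("top",359.56,207.96,.084)
print(p,e,"rel key (expect 35.5,-70):",M@(P-K)[:2]*1000)
s=bot.state();print(s["dq"],s["time_s"]);print(bot.hand_in())
```

```text
[ 0.6342 -0.1692  0.0823] [np.float64(0.00017639107848896633), np.float64(0.00017639107848900363)] rel key (expect 35.5,-70): [ 35.8244 -70.4261]
[ 0.0001  0.0079  0.0004  0.0041  0.0007 -0.0018  0.0013] 22.1667
the job is handed in; nothing more can be done
None
```

The green cassette is home in the illuminator, held by its catch and let go, and I handed the job in at 22.2 s of the 72 s allowed.

**What I did:** I pressed the orange key until the cassette popped about 13 mm. I then gripped it lengthwise, drew it out and lowered it until it touched the illuminator's floor. I slid it into the illuminator's dovetail in steps of up to 12 mm with almost no side force (at most about 1.4 N). The push home took about 4 N.

**Last checks:**
- **Catch:** the blue key dropped while the foot rode over the tooth, then came back to its original pixel. The tooth shows up behind the foot in the top view.
- **Position:** the cassette sits at (35.8, -70.4) mm from the blue key, against (35.5, -70) expected.
- **Bench:** as far as the last top view shows, nothing else moved. The arm hid part of the bench, and I compared this by eye only. The gripper was clear of everything.

**What didn't go exactly as planned:**
- **Contact force:** lowering onto the illuminator floor briefly reached about 14.5 N because the contact was stiff. I backed off before sliding.
- **Key height:** two-camera measurements put both key tops at 36 mm instead of 44 mm, probably because the key's side was counted with its top. I used the stated height.

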